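# Sweep lens mounts through the gate into the storage slot

### The job

Three round lens mounts lie loose on the white sorting deck beside the microscopes. With the fingertips, sweep them along the deck through the narrow gate in its fence, one at a time, so that each drops into the slot behind the gate; only push them, never pick them up. Leave the square filter holder, the standing objective and the little jar where they are on the deck, and do not disturb the things on the bench around it.

Things in the scene. Friction and masses are not known exactly. Their poses are not given: they have to be found in the camera images.
- deck: fixed white deck on the bench, turned by up to 0.4 rad. Origin: on the bench under it. Flat top 80 mm above the bench, x -100 to 70 mm, y -170 to 170 mm; the -x side (towards the robot) is open without a rim, the sides y = +-170 mm have rims 4 mm wide, 6 mm high. A fence 25 mm high stands across it at x = 70 to 78 mm, with the gate in its middle (y = 0).
- gate (a point): middle of the gate, on the deck's edge: deck frame (70, 0, 80) mm, level with the deck's top. The gate is 44 mm wide between round posts (radius 4 mm). The top ends at this edge, beyond it the slot is open below: a lens mount whose centre is pushed 5 mm or more past the edge tips in by itself. Axes as the deck's; +x leads through the gate.
- slot (a point): centre of the slot's felt floor: deck frame (107.5, 0, 4) mm. The slot is a well open at the top, 44 mm wide (y) and 75 mm long (x 70 to 145 mm), its floor 76 mm below the deck's top; its side and end walls stand 25 mm above the deck's top.
- lens0: one of three identical round lens mounts lying flat on the deck: black plastic ring with a glass centre, outside diameter 32 mm, 10 mm thick, about 25 g. Origin: centre of the underside when lying flat; z axis along the ring's axis.
- lens1: one of three identical round lens mounts lying flat on the deck: black plastic ring with a glass centre, outside diameter 32 mm, 10 mm thick, about 25 g. Origin: centre of the underside when lying flat; z axis along the ring's axis.
- lens2: one of three identical round lens mounts lying flat on the deck: black plastic ring with a glass centre, outside diameter 32 mm, 10 mm thick, about 25 g. Origin: centre of the underside when lying flat; z axis along the ring's axis.
- filter: square filter holder lying flat among the lens mounts, same plastic and glass, 32 x 32 x 10 mm, to be left alone. Origin: centre of the underside. The lens mounts and this holder lie at four places in random order: two near deck x = -45, y = +-36 mm, two near deck x = 0, y = +-105 mm, within about 10 mm.
- objective: steel microscope objective standing on the deck near one of its open-side corners (about deck x = -72, y = +115 or -115 mm), 24 mm diameter, 42 mm tall, to be left alone. Origin: centre of the underside.
- jar: little amber glass jar standing near the other open-side corner of the deck, 28 mm diameter, 40 mm tall, to be left alone. Origin: centre of the underside.
- dish: closed petri dish on the bench beside the deck (its +y side), 90 mm diameter, 17 mm tall, to be left alone. Origin: centre of the underside.
- slidebox: wooden slide box on the bench beside the deck (its -y side), 90 x 75 x 24 mm, to be left alone. Origin: centre of the underside.
- dropper: amber dropper bottle on the bench beyond the deck, 34 mm diameter, 75 mm tall, to be left alone. Origin: centre of the underside.
- beaker: glass beaker on the bench beyond the deck, 64 mm diameter, 80 mm tall, to be left alone. Origin: centre of the underside.

How it is judged (in metres and radians):
On the way, in this order (a step that is already met when the one before it is completed fails the run):
1. one lens mount has dropped into the slot (((x of lens0 in the frame of deck between 0.072 and 0.145 m and y of lens0 in the frame of deck between -0.022 and 0.022 m and z of lens0 in the frame of deck below 0.07 m) or (x of lens1 in the frame of deck between 0.072 and 0.145 m and y of lens1 in the frame of deck between -0.022 and 0.022 m and z of lens1 in the frame of deck below 0.07 m) or (x of lens2 in the frame of deck between 0.072 and 0.145 m and y of lens2 in the frame of deck between -0.022 and 0.022 m and z of lens2 in the frame of deck below 0.07 m))), for 0.3 s.
2. a second one has followed by itself ((((x of lens0 in the frame of deck between 0.072 and 0.145 m and y of lens0 in the frame of deck between -0.022 and 0.022 m and z of lens0 in the frame of deck below 0.07 m) and (x of lens1 in the frame of deck between 0.072 and 0.145 m and y of lens1 in the frame of deck between -0.022 and 0.022 m and z of lens1 in the frame of deck below 0.07 m)) or ((x of lens0 in the frame of deck between 0.072 and 0.145 m and y of lens0 in the frame of deck between -0.022 and 0.022 m and z of lens0 in the frame of deck below 0.07 m) and (x of lens2 in the frame of deck between 0.072 and 0.145 m and y of lens2 in the frame of deck between -0.022 and 0.022 m and z of lens2 in the frame of deck below 0.07 m)) or ((x of lens1 in the frame of deck between 0.072 and 0.145 m and y of lens1 in the frame of deck between -0.022 and 0.022 m and z of lens1 in the frame of deck below 0.07 m) and (x of lens2 in the frame of deck between 0.072 and 0.145 m and y of lens2 in the frame of deck between -0.022 and 0.022 m and z of lens2 in the frame of deck below 0.07 m)))), for 0.3 s.
3. the third one has followed by itself (x of lens0 in the frame of deck between 0.072 and 0.145 m and y of lens0 in the frame of deck between -0.022 and 0.022 m and z of each of lens0, lens1, lens2 in the frame of deck below 0.07 m and x of lens1 in the frame of deck between 0.072 and 0.145 m and y of lens1 in the frame of deck between -0.022 and 0.022 m and x of lens2 in the frame of deck between 0.072 and 0.145 m and y of lens2 in the frame of deck between -0.022 and 0.022 m), for 0.3 s.
At the end, for the whole second after the job is handed in: All three lens mounts lie at rest inside the slot, their undersides' centres at least 10 mm below the deck's top; the filter holder, objective, jar and the bench things are within 20 mm of where they began (all of step 3 and linear speed of each of lens0, lens1, lens2 below 0.02 m/s and distance of each of filter, objective, jar, dish, slidebox, dropper, beaker from where it was at the start of the episode below 0.02 m); the robot touches nothing.
It fails at once if a lens mount is lifted: the centre of its underside comes more than 15 mm above the deck's top (z of any of lens0, lens1, lens2 in the frame of deck above 0.095 m).
It fails at once if the filter holder, objective or jar is moved by more than 20 mm, or one of the standing two is knocked over (distance of any of filter, objective, jar from where it was at the start of the episode above 0.02 m or angle between any of filter, objective, jar's own z axis and vertical above 0.5 rad).
It fails at once if a thing on the bench is moved by more than 20 mm or knocked over (distance of any of dish, slidebox, dropper, beaker from where it was at the start of the episode above 0.02 m or angle between any of dish, slidebox, dropper, beaker's own z axis and vertical above 0.5 rad).
It also fails if it takes over 72 s, if anything falls off the work surface, if the arm or the gripper's body presses on something with over 40 N, if the wrist force passes 120 N, or if a joint passes its speed limit or range.

### The arm

A 6-joint arm with a two-finger parallel gripper is mounted at the origin on the work surface. World frame = base frame: x ahead of the robot, y to its left, z up, the work surface at z = 0. Lengths are in mm, angles in rad, forces in N, time in s.
With the tool pointing down it reaches from about 350 to 775 mm from the base axis. Payload 7.3 kg.
Tool frame: the origin (TCP) lies midway between the tips of the shut fingers; the grasp point (between the pads) lies 19 mm behind it (grasp_offset is the z of the grasp point in the tool frame, in mm); z points along the fingers, y is the direction in which the jaws open and shut (so a half turn about z gives the same grasp; the last joint's range is limited). The gripper opens to 92 mm and grips with 3 to 60 N. Pads are 19 mm wide; open, the fingers measure 130 mm over their backs; the gripper's body (75 mm by 190 mm) begins 47 mm behind the grasp point.
Start: joints at [-0.146, 0.342, 1.524, -0, 1.275, -0.146], TCP at [525.019, 0.019, 226.741] pointing down, gripper open.
Joint ranges: [-2.53, 2.53], [-0.77, 2.02], [0.04, 2.7], [-1, 4.14], [0.28, 2.66], [-3.11, 3.11]. Speed limits (rad/s): [2.57, 2.57, 3.14, 3.14, 3.14, 3.14].

### API

Orientations are given as [roll, pitch, yaw] about the fixed x, y, z axes, in that order (R = Rz(yaw) Ry(pitch) Rx(roll)).
In Python, from plant import get_obs, capture, camera_model, close_job, boxes_of, regions_of, place_of, grasp_offset gives the robot as it stands. The module is installed in compiled form; this text tells all that it offers.
- The arm moves only by the tool send_rows, never from a script. Its argument "targets" is a list that holds one entry, the list of rows, each a list of 7 numbers: the turn, a rotation vector about the tool's x, y, z in degrees, then the shift along the tool's x, y, z in mm, then the closure, from -1 (fully open) to 1 (shut). A call has 1 to 5 rows; each row is the pose to reach, as a shift and turn from the pose commanded when the call began, along the tool's axes at that moment; what a row does not reach only later rows make up. A row lasts 1/12 s, in which the tool goes at most 41.7 mm and 7.16 degrees, less where a joint would pass 70% of its speed; a pose out of reach is approached as far as the arm can. A call with a gripper value outside its range is refused whole. The fingers move at their own pace and stop on an object; the grip force is fixed at half the most. Time passes only in rows, so rows that repeat a pose let the fingers close. It gives the time, the measured TCP pose, the force and the opening at its end, in the units of the state.
- get_obs(): the state, without advancing time (a new reading comes with each control period).
- capture(name): name is "scene" or "side" or "wrist"; returns the picture (420x560x3 uint8, red, green, blue); there is no depth.
- camera_model(name): a dict with "K" (3x3 intrinsics, pixels), "k1" (the pictures are not rectified: a ray, as slopes to the right and down, at radius r is drawn at 1 + k1 r^2 times it, then the intrinsics apply), "world_to_cam" (4x4, takes a point from world to camera coordinates). Camera axes: x right, y up, looking along -z (the intrinsics and any distortion apply to the point x, -y, -z); pixel columns grow to the right and rows downward; lengths in mm; the calibration is good to about 2 mm. A picture is of the moment at which its call begins: read the wrist's pose just before it. camera_model takes no time and is no camera call; for the wrist camera it gives the pose at the moment of the call.
- close_job(): hands the job in, once; it reports no verdict.
Trained networks look in the newest picture that a camera, given by its name, has taken for a name from the list of things; names that differ only in an ending like _2 or _b are one class to them, and where a whole thing is asked for, a point or a joint stands for the part that bears it (a point fixed in the world has none). Each returns a list of dicts, best first, with "conf" (0 to 1); they miss things now and then, are a little off and sometimes report something else, mostly with a low value. They report only what shows in the picture. A call takes as long as a camera call.
- boxes_of(label, camera): "location" ([row, column] in pixels, amid what is visible of it).
- regions_of(label, camera): "region" (420x560 bool, what is visible of it) and "location" ([row, column] in pixels, amid what is visible of it).
- place_of(label, camera): "location" ([row, column] in pixels: a listed point, or the origin of a listed thing).
The state is a dict: "time": time; "joint_positions": joint angles; "dq": joint speeds; "tau": joint torques, N m; "tool_pos": TCP position; "tcp_rot": TCP orientation; "contact_force": force on the tool from outside, world axes, zero at the start; "moment": the same for the moment, N m; "grip_width": finger opening in mm.
Only numpy, scipy, OpenCV 4.12 (cv2) and the standard library are available. Lean on these libraries where they do the work, as an engineer would, in place of code of your own. Each camera call takes 0.05 s, during which the arm holds its last target.

## Working session

There is one attempt and no reset: what is moved stays moved. The work goes in short steps, Python scripts to look and compute and a tool call to move; the robot and the scene stay as the last step left them, time stands still between calls to the robot, and variables do not carry over. Pictures are saved under pics/ and viewed, and the job is handed in when it is done.

Besides the shell and the picture viewer there is one more tool, called after ">>>" as name([rows], argument=value, ...), one row to a line, values as JSON. send_rows: Moves the arm, as the interface text tells. Its arguments: {"type":"object","properties":{"targets":{"type":"array","items":{"type":"array","items":{"type":"array","items":{"type":"number"}}}}},"required":["targets"]}

```bash
mkdir -p pics; ls
python3 - <<'E'
from plant import *
import cv2,numpy as np
o=get_obs(); print(o)
for n in ["scene","side","wrist"]:
    im=capture(n); cv2.imwrite(f"pics/{n}0.png",im[:,:,::-1]); m=camera_model(n); print(n,np.round(m["K"],1).tolist(),m["k1"],np.round(m["world_to_cam"],3).tolist())
    for l in ["gate","slot","lens0","filter","objective","jar","deck","dish","slidebox","dropper","beaker"]:
        print(l,[(np.round(d["location"],1).tolist(),round(d["conf"],2)) for d in place_of(l,n)])
print(get_obs()["time"])
E
```

```text
pics
{'time': 0.0, 'joint_positions': array([-1.46041986e-01,  3.42712565e-01,  1.52502484e+00,  2.52304612e-05,
        1.27536702e+00, -1.45971757e-01]), 'dq': array([-1.19200605e-03,  1.25725122e-03,  1.45469391e-05, -1.05477289e-03,
        3.58957689e-04,  1.41640701e-03]), 'tau': array([ 7.61924657e-04, -4.31245601e+01, -2.44219762e+01,  7.17750052e-02,
        5.59406646e-02, -1.04314388e-04]), 'tool_pos': array([5.24599809e+02, 6.68400737e-02, 2.26047493e+02]), 'tcp_rot': array([-3.14010047e+00, -2.43763240e-04,  1.57071855e+00]), 'contact_force': array([-0.22064698, -0.60481484,  0.32649257]), 'moment': array([ 0.01512559,  0.01150463, -0.02446298]), 'grip_width': 91.55148644994071}
scene [[476.5, 0.0, 280.9], [0.0, 476.5, 209.4], [0.0, 0.0, 1.0]] 0.05316078395060668 [[-0.147, 0.989, -0.005, 32.069], [-0.659, -0.095, 0.746, 352.38], [0.737, 0.113, 0.666, -1703.309], [0.0, 0.0, 0.0, 1.0]]
gate [([207.1, 221.1], 0.91)]
slot [([233.4, 224.8], 0.81)]
lens0 [([199.8, 307.8], 0.72), ([175.6, 230.7], 0.64), ([185.3, 181.4], 0.62), ([180.4, 258.1], 0.41)]
filter [([176.8, 205.9], 0.
[... 802 characters left out ...]
224.6, 203.7], 0.66)]
slidebox [([381.7, 343.3], 0.59)]
dropper [([217.0, 300.4], 0.61), ([267.1, 307.5], 0.54), ([263.5, 233.8], 0.47)]
beaker [([286.2, 378.7], 0.68), ([250.3, 197.6], 0.67)]
wrist [[356.4, 0.0, 279.2], [0.0, 356.4, 208.3], [0.0, 0.0, 1.0]] -0.004414780517524055 [[1.0, -0.0, 0.0, -524.745], [0.0, 0.968, -0.25, 31.634], [-0.0, 0.25, 0.968, -389.372], [0.0, 0.0, 0.0, 1.0]]
gate []
slot []
lens0 [([207.7, 257.0], 0.94), ([296.7, 241.1], 0.53)]
filter [([273.2, 284.4], 0.48)]
objective [([236.2, 180.6], 0.87)]
jar []
deck [([273.1, 290.2], 0.79)]
dish [([60.1, 235.0], 0.66), ([291.4, 239.6], 0.45)]
slidebox [([274.2, 289.9], 0.61)]
dropper [([129.1, 433.3], 0.71)]
beaker []
1.8
```

View pics/scene0.png

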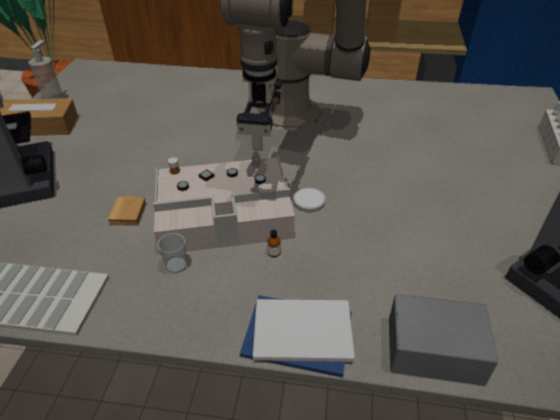

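View pics/side0.png

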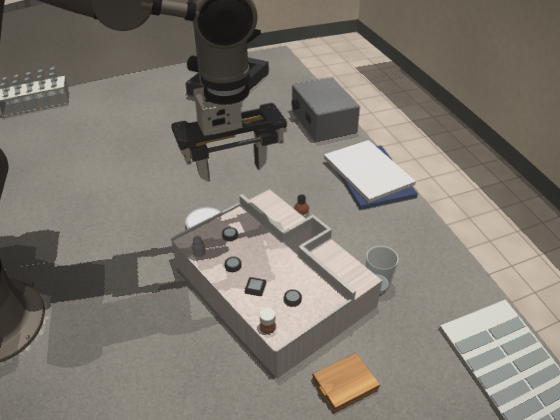

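View pics/wrist0.png

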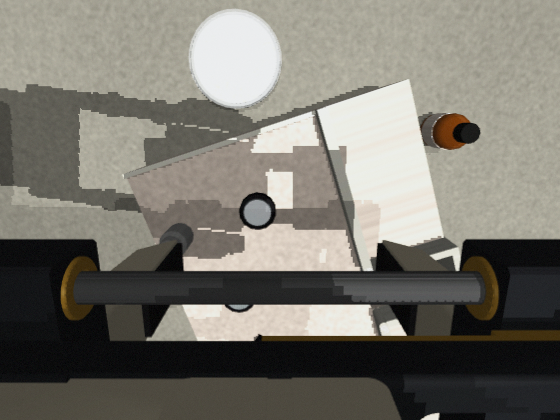

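```bash
cat > h.py <<'E'
from plant import *
import cv2,numpy as np
def ray(n,rc,z,m=None):
    m=m or camera_model(n);K=np.array(m["K"]);W=np.array(m["world_to_cam"])
    r,c=rc; d=np.array([(c-K[0,2])/K[0,0],(r-K[1,2])/K[1,1]])
    u=d.copy()
    for _ in range(30): u=d/(1+m["k1"]*(u@u))
    dc=np.array([u[0],-u[1],-1.]);R=W[:3,:3];dw=R.T@dc;o=-R.T@W[:3,3]
    return o+dw*(z-o[2])/dw[2]
def proj(n,p,m=None):
    m=m or camera_model(n);K=np.array(m["K"]);W=np.array(m["world_to_cam"])
    p=np.atleast_2d(p); q=p@W[:3,:3].T+W[:3,3]; u=np.c_[q[:,0]/-q[:,2],-q[:,1]/-q[:,2]]
    u=u*(1+m["k1"]*(u**2).sum(1,keepdims=True)); return np.c_[K[1,1]*u[:,1]+K[1,2],K[0,0]*u[:,0]+K[0,2]]
E
python3 - <<'E'
from h import *
def p(t,n,rc,z): print(t,n,rc,np.round(ray(n,rc,z)[:2],1))
p("gate","scene",(207.1,221.1),80);p("gate","side",(250.2,290.3),80)
p("slot","scene",(233.4,224.8),4);p("slot","side",(264.7,303),4)
for rc in [(185.5,182.5),(174.5,206),(172,232),(179.5,260)]: p("top","scene",rc,90)
for rc in [(233,230),(264,233),(286,256),(297,292)]: p("top","side",rc,90)
p("obj","scene",(168.4,254),80);p("obj","side",(253.5,195),80)
p("jar","scene",(169.3,175.5),80);p("jar","side",(329.8,268.3),80)
p("lens","wrist",(211,258),90)
p("lens","wrist",(207.7,257),80)
for rc in [(175,127),(112,315),(78,409)]: p("c","wrist",rc,80)
for rc in [(175,127),(112,315),(78,409)]: p("c","wrist",rc,105)
E
```

```text
gate scene (207.1, 221.1) [629.2 -90.1]
gate side (250.2, 290.3) [604.2 -93. ]
slot scene (233.4, 224.8) [645.2 -83.2]
slot side (264.7, 303) [640.7 -73.8]
top scene (185.5, 182.5) [ 571.4 -206.3]
top scene (174.5, 206) [ 517.1 -158.1]
top scene (172, 232) [496.3 -91.6]
top scene (179.5, 260) [517.8 -10.9]
top side (233, 230) [506.2 -14.9]
top side (264, 233) [487.2 -96.7]
top side (286, 256) [ 510.2 -162.9]
top side (297, 292) [ 561.3 -209.7]
obj scene (168.4, 254) [458.9 -38.8]
obj side (253.5, 195) [428.  -35.1]
jar scene (169.3, 175.5) [ 493.8 -251.6]
jar side (329.8, 268.3) [ 500.3 -254.3]
lens wrist (211, 258) [506.6 -12. ]
lens wrist (207.7, 257) [505.2 -11.6]
c wrist (175, 127) [393.3  17.5]
c wrist (112, 315) [554.4  70. ]
c wrist (78, 409) [629.7  96.5]
c wrist (175, 127) [404.1  21.6]
c wrist (112, 315) [552.   69.7]
c wrist (78, 409) [621.1  94.1]
```

>>> send_rows([
  [[0,0,7,-27,-10,0,0.5],[0,0,14,-54,-20,0,0.5],[0,0,21,-82,-31,0,0.5],[0,0,28,-109,-41,0,0.5],[0,0,35,-136,-51,0,0.5]],
])

```text
time: 2.22
tool_pos: [473.4, -137.1, 226.8]
tcp_rot: [3.141, -0.0, 0.954]
contact_force: [0.2, -0.5, -0.1]
grip_width: 62.8
```

>>> send_rows([
  [[0,0,7,0,0,0,0.5],[0,0,14,0,0,0,0.5],[0,0,21,0,0,0,0.5],[0,0,28,0,0,0,0.5],[0,0,35,0,0,0,0.5]],
])

```text
time: 2.63
tool_pos: [474.0, -136.1, 226.8]
tcp_rot: [3.142, -0.0, 0.343]
contact_force: [-0.3, -0.8, -0.5]
grip_width: 29.9
```

>>> send_rows([
  [[0,0,2,0,0,0,0.5],[0,0,2,0,0,0,0.5]],
])

```text
time: 2.8
tool_pos: [474.0, -136.0, 226.8]
tcp_rot: [3.142, -0.0, 0.313]
contact_force: [-0.2, 0.5, 0.3]
grip_width: 23.4
```

Run:
```python
from h import *
o=get_obs(); print(o["time"],o["tool_pos"],o["tcp_rot"],o["grip_width"])
m=camera_model("wrist");im=capture("wrist"); cv2.imwrite("pics/wrist1.png",im[:,:,::-1])
import pickle; pickle.dump((m,im),open("w1.pkl","wb"))
for l,z in [("gate",80),("lens0",80),("filter",80),("objective",80),("jar",80)]:
    for d in place_of(l,"wrist"): print(l,np.round(d["location"],1),round(d["conf"],2),np.round(ray("wrist",d["location"],z,m)[:2],1))
```

```text
2.8 [ 474.02211992 -136.01250677  226.76089635] [ 3.14151079e+00 -1.34212245e-04  3.12881219e-01] 23.35635051749867
lens0 [121.8 390.2] 0.97 [ 561.7 -205.1]
lens0 [167.5 238.3] 0.85 [486.2 -95.6]
lens0 [115.  146.3] 0.83 [504.7 -10.7]
filter [162.3 320.6] 0.81 [ 512.1 -161.3]
objective [200.2 159.7] 0.66 [437.2 -37.9]
jar [206.3 413. ] 0.83 [ 500.6 -252. ]
```

View pics/wrist1.png

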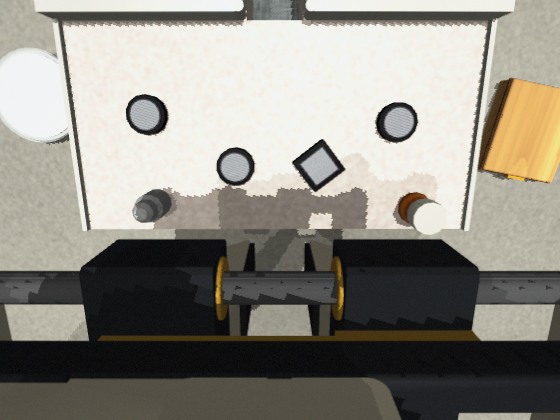

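Run:
```python
from h import *
import pickle; m,im=pickle.load(open("w1.pkl","rb"))
a=ray("wrist",(230,84),83,m)[:2];b=ray("wrist",(230,468),83,m)[:2]
print(a,b,np.linalg.norm(a-b),(a+b)/2,np.arctan2(-(a-b)[0],(a-b)[1]))
for c in [(22,246),(22,306),(20,62),(20,492)]: print(ray("wrist",c,80,m)[:2])
# lens centres by ring contour at z=90 from dark mask
cv2.imwrite("pics/g.png",cv2.resize(im[0:60,200:350,::-1],None,fx=5,fy=5,interpolation=cv2.INTER_NEAREST))
th=0.315
for og in [(537.6,-114.7)]:
  R=np.array([[np.cos(th),-np.sin(th)],[np.sin(th),np.cos(th)]])
  og=np.array(og)
  for n,c in dict(A=(115.5,147),B=(166.5,235.5),C=(122,397.5),F=(165.5,318.5)).items():
    p=ray("wrist",c,90,m)[:2]; print(n,p,(p-og)@R)
  P=lambda d,z: proj("wrist",np.r_[og+R@np.array(d),z],m)[0]
  for d in [(-100,174,86),(-100,-174,86),(70,170,80),(70,-170,80),(70,22,80),(70,-22,80)]: print(d,P(d[:2],d[2]))
```

```text
[390.83174587  19.4095375 ] [ 495.9841927  -305.89869601] 341.8808035866269 [ 443.40796928 -143.24457926] 0.31263869740674727
[597.32876267 -69.33949217]
[ 611.70660217 -113.85656633]
[554.77001722  67.73941191]
[ 657.82916484 -251.34486672]
A [505.5222448  -14.81015993] [  0.44810427 104.91311515]
B [487.93589498 -93.78175987] [-40.73963587  35.27574473]
C [ 562.5673885  -207.87079518] [ -5.12694441 -96.32176288]
F [ 509.90022247 -159.04696221] [-40.07626751 -33.58308376]
(-100, 174, 86) [233.20923212  81.36957666]
(-100, -174, 86) [232.32424807 475.33118541]
(70, 170, 80) [24.01076388 60.18644131]
(70, -170, 80) [ 22.78056748 495.24963702]
(70, 22, 80) [ 23.17415875 249.38922133]
(70, -22, 80) [ 23.01460622 305.78332441]
```

View pics/g.png

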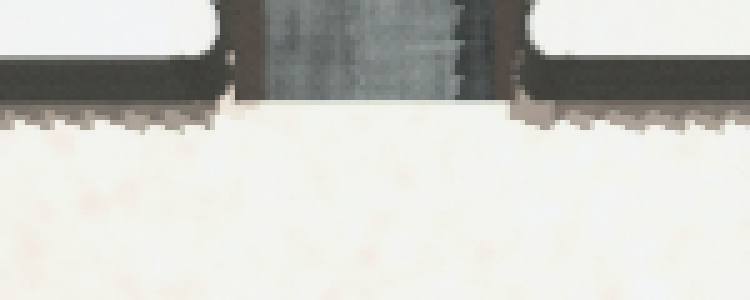

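```bash
cat >> h.py <<'E'
TH=0.3135; OG=np.array([539.3,-112.1]); RD=np.array([[np.cos(TH),-np.sin(TH)],[np.sin(TH),np.cos(TH)]])
def todeck(p): return (np.asarray(p)[:2]-OG)@RD
from scipy.spatial.transform import Rotation as Ro
def goto(d,hdeg,s,z,o=None,cur=None):
    """row for tool centre s mm behind disc point d (deck) with heading hdeg (deck)"""
    if cur is None:
        o=o or get_obs(); p=o["tool_pos"]; R=Ro.from_euler("xyz",o["tcp_rot"])
    else: p,R=cur
    h=np.deg2rad(hdeg)+TH; w=OG+RD@np.array(d,float)-s*np.array([np.cos(h),np.sin(h)])
    T=Ro.from_euler("xyz",[np.pi,0,h]); rv=(R.inv()*T).as_rotvec(degrees=True); sh=R.inv().apply(np.r_[w,z]-p)
    print(d,hdeg,s,z,"->",np.round(rv,1).tolist(),np.round(sh,1).tolist())
    return np.r_[w,z],T
def where():
    o=get_obs();print(round(o["time"],2),np.round(todeck(o["tool_pos"]),1),o["tool_pos"][2].round(1),"hd",np.rad2deg(o["tcp_rot"][2]-TH).round(1),o["grip_width"].round(1),o["contact_force"].round(1))
E
python3 - <<'E'
from h import *
where()
c=goto((-43,33.3),-21,34,140)
c2=goto((-43,33.3),-21,34,84,cur=c)
goto((40,0.5),-21,20.5,84,cur=c2)
E
```

```text
Traceback (most recent call last):
  File "h.py", line 27, in where
    o=get_obs();print(round(o["time"],2),np.round(todeck(o["tool_pos"]),1),o["tool_pos"][2].round(1),"hd",np.rad2deg(o["tcp_rot"][2]-TH).round(1),o["grip_width"].round(1),o["contact_force"].round(1))
                                                                                                                                                  ^^^^^^^^^^^^^^^^^^^^^
AttributeError: 'float' object has no attribute 'round'
```

```bash
sed -i 's/o\["grip_width"\].round(1)/round(o["grip_width"],1)/' h.py
python3 - <<'E'
from h import *
where()
c=goto((-43,33.3),-21,34,140)
c2=goto((-43,33.3),-21,34,84,cur=c)
goto((40,0.5),-21,20.5,84,cur=c2)
E
```

```text
3.1 [-69.5  -2.6] 226.7 hd 0.1 23.0 [ 0.4 -0.2  0.7]
(-43, 33.3) -21 34 140 -> [0.0, -0.0, 21.1] [-5.2, -48.1, 86.7]
(-43, 33.3) -21 34 84 -> [0.0, 0.0, 0.0] [0.0, -0.0, 56.0]
(40, 0.5) -21 20.5 84 -> [0.0, 0.0, 0.0] [102.7, 0.9, 0.0]
```

>>> send_rows([
  [[0,0,7,-5,-24,30,0.5],[0,0,14,-5,-48,60,0.5],[0,0,21,-5,-48,87,0.5],[0,0,21,-5,-48,100,0.5],[0,0,21,-5,-48,100,0.5]],
])

```text
time: 3.52
tool_pos: [452.5, -90.8, 124.2]
tcp_rot: [-3.14, 0.005, -0.051]
contact_force: [-0.2, 0.6, -0.8]
grip_width: 22.7
```

Run:
```python
from h import *
where()
c2=goto((-43,33.3),-21,34,84)
cv2.imwrite("pics/w2.png",capture("wrist")[:,:,::-1]);s=capture("side")[150:400,130:420,::-1];cv2.imwrite("pics/s2.png",cv2.resize(s,None,fx=2.4,fy=2.4))
```

```text
3.52 [-76.  47.] 124.2 hd -20.9 22.7 [-0.2  0.6 -0.8]
(-43, 33.3) -21 34 84 -> [-0.1, 0.3, 0.1] [1.9, 1.0, 40.1]
```

View pics/w2.png

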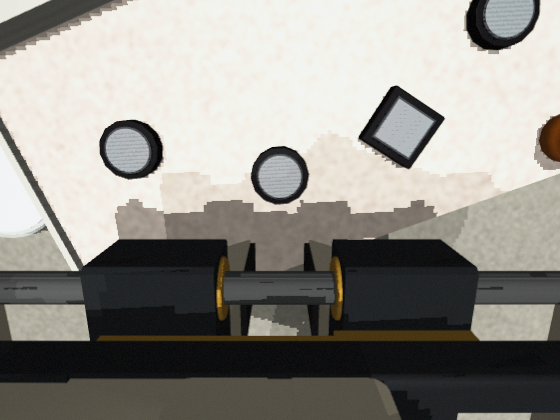

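View pics/s2.png

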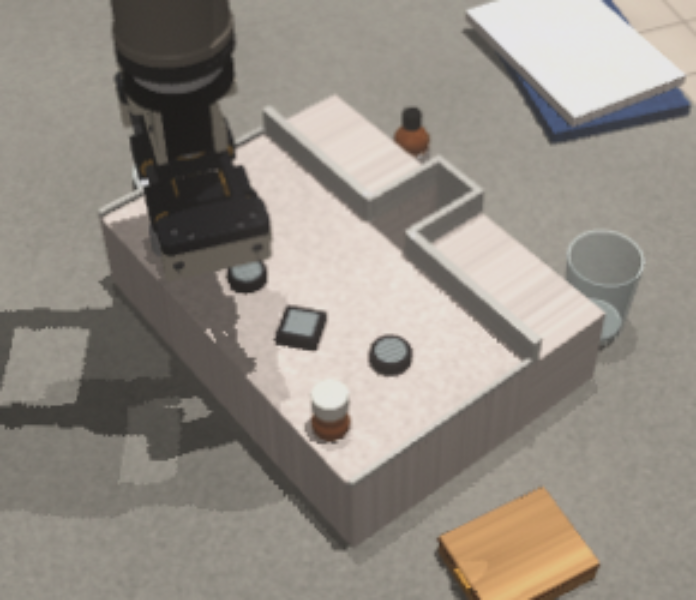

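>>> send_rows([
  [[0,0,0,1,0,20,0.5],[0,0,0,1,0,36,0.5],[0,0,0,1,0,41,0.5],[0,0,0,1,0,42,0.5],[0,0,0,1,0,42,0.5]],
])

```text
time: 4.03
tool_pos: [456.1, -92.3, 85.6]
tcp_rot: [3.141, -0.001, -0.052]
contact_force: [-0.4, 0.2, -0.8]
grip_width: 22.6
```

Run:
```python
from h import *
where()
cv2.imwrite("pics/w3.png",capture("wrist")[:,:,::-1])
goto((40,0.5),-21,20.5,84)
```

```text
4.03 [-73.   44.5] 85.6 hd -21.0 22.6 [-0.4  0.2 -0.8]
(40, 0.5) -21 20.5 84 -> [0.0, -0.1, 0.0] [100.6, 0.6, 2.1]
```

View pics/w3.png

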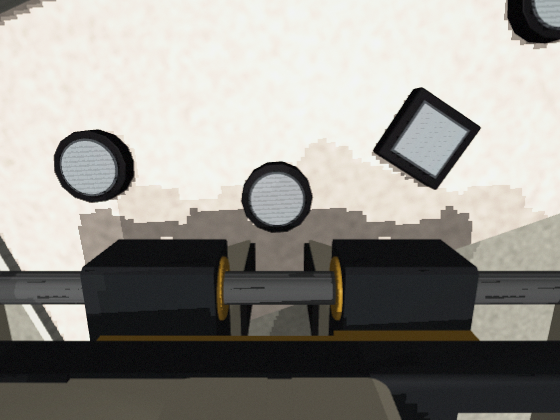

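>>> send_rows([
  [[0,0,0,12,0,1,0.5],[0,0,0,24,0,1,0.5],[0,0,0,36,0,1,0.5],[0,0,0,48,0,1,0.5],[0,0,0,60,0,1,0.5]],
])

```text
time: 4.5
tool_pos: [516.6, -95.4, 85.1]
tcp_rot: [3.141, -0.002, -0.052]
contact_force: [-0.1, -0.0, -0.3]
grip_width: 22.8
```

Run:
```python
from h import *
where()
cv2.imwrite("pics/w4.png",capture("wrist")[:,:,::-1])
goto((40,0.5),-21,20.5,84)
```

```text
4.5 [-16.4  22.9] 85.1 hd -21.0 22.8 [-0.1 -0.  -0.3]
(40, 0.5) -21 20.5 84 -> [0.1, -0.3, 0.0] [37.8, 0.4, 1.5]
```

View pics/w4.png

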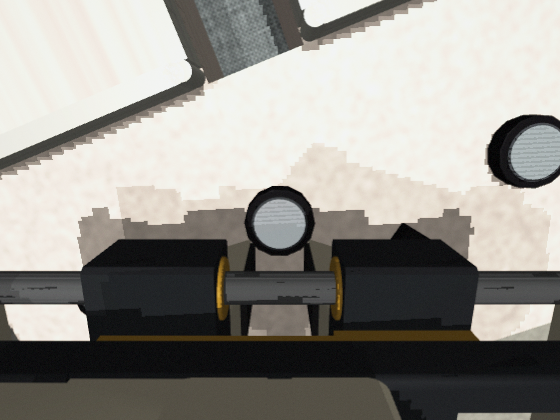

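Run:
```python
from h import *
o=get_obs();p=ray("wrist",(221,280),90)[:2];print(todeck(p),np.linalg.norm(p-o["tool_pos"][:2]))
for rc in [(80,207),(45,303)]: print(todeck(ray("wrist",rc,80)))
c=None
for d,h in [((10,12),-21),((24,6),-21),((36,1.5),-18),((42,0),-11),((47,0),-4)]: goto(d,h,21,83.5)
```

```text
[ 5.06503536 13.42144153] 21.106049362211863
[73.33923195 21.26213048]
[ 71.62488514 -22.56864154]
(10, 12) -21 21 83.5 -> [0.1, -0.3, 0.0] [5.2, 0.4, 1.9]
(24, 6) -21 21 83.5 -> [0.1, -0.3, 0.0] [20.4, 1.0, 1.9]
(36, 1.5) -18 21 83.5 -> [0.1, -0.3, -3.0] [33.3, 2.0, 2.0]
(42, 0) -11 21 83.5 -> [0.1, -0.3, -10.0] [39.7, 3.8, 2.1]
(47, 0) -4 21 83.5 -> [0.1, -0.3, -17.0] [45.0, 4.5, 2.1]
```

>>> send_rows([
  [[0,0,0,10,0.5,1,0.5],[0,0,0,20,1,1,0.5],[0,0,-3,33,2,1,0.5],[0,0,-10,40,3.8,1,0.5],[0,0,-17,45,4.5,1,0.5]],
])

```text
time: 4.97
tool_pos: [561.0, -102.3, 83.8]
tcp_rot: [3.14, -0.002, 0.25]
contact_force: [-0.2, -0.3, 0.1]
grip_width: 22.8
```

Run:
```python
from h import *
where()
cv2.imwrite("pics/w5.png",capture("wrist")[:,:,::-1])
goto((60,0),0,21,84)
goto((82,0),0,21,84)
```

```text
4.97 [23.7  2.6] 83.8 hd -3.6 22.8 [-0.2 -0.3  0.1]
(60, 0) 0 21 84 -> [0.1, -0.1, -3.2] [15.0, 1.5, -0.1]
(82, 0) 0 21 84 -> [0.1, -0.1, -3.2] [36.9, 0.3, -0.1]
```

View pics/w5.png

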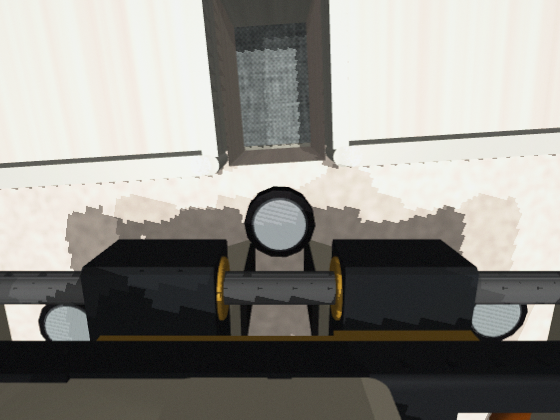

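Run:
```python
from h import *
for rc in [(163,228),(161,328),(162,278),(221,280)]: print(todeck(ray("wrist",rc,80)),todeck(ray("wrist",rc,90)))
```

```text
[71.34694637 22.58087392] [72.50958562 21.08847972]
[ 69.70009796 -22.88114237] [ 70.96424133 -21.57146822]
[70.52123425 -0.16269153] [71.73476657 -0.25327758]
[42.56361606  0.47896843] [45.50032662  0.34883343]
```

>>> send_rows([
  [[0,0,-3,8,1,0,0.5],[0,0,-3,17,1,0,0.5],[0,0,-3,26,1,0,0.5],[0,0,-3,33,0.5,0,0.5],[0,0,-3,33,0.5,0,0.5]],
])

```text
time: 5.43
tool_pos: [593.5, -94.0, 83.2]
tcp_rot: [3.141, -0.002, 0.295]
contact_force: [0.8, -0.6, -0.0]
grip_width: 22.7
```

Run:
```python
from h import *
where()
cv2.imwrite("pics/w6.png",capture("wrist")[:,:,::-1])
```

```text
5.43 [57.1  0.5] 83.2 hd -1.1 22.7 [ 0.8 -0.6 -0. ]
```

View pics/w6.png

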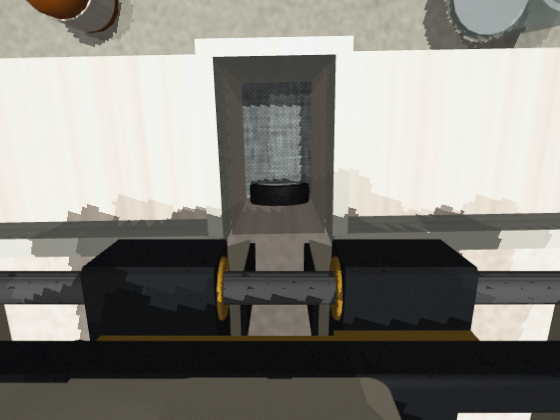

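Run:
```python
from h import *
c=goto((-7.5,-98.3),45,29,145)
```

```text
(-7.5, -98.3) 45 29 145 -> [0.0, -0.0, -46.0] [-82.1, 120.9, -62.1]
```

>>> send_rows([
  [[0,0,0,-4,0,-30,0.5],[0,0,-7,-8,5,-62,0.5],[0,0,-14,-25,30,-62,0.5],[0,0,-21,-45,58,-62,0.5],[0,0,-28,-64,88,-62,0.5]],
])

```text
time: 5.9
tool_pos: [556.0, -197.6, 145.7]
tcp_rot: [3.141, -0.0, 0.792]
contact_force: [0.3, 0.0, 1.2]
grip_width: 23.0
```

Run:
```python
from h import *
where()
cv2.imwrite("pics/w7.png",capture("wrist")[:,:,::-1]);s=capture("side")[150:400,130:420,::-1];cv2.imwrite("pics/s7.png",cv2.resize(s,None,fx=2.4,fy=2.4))
c=goto((-7.5,-98.3),45,29,120)
```

```text
5.9 [-10.4 -86.5] 145.7 hd 27.4 23.0 [0.3 0.  1.2]
(-7.5, -98.3) 45 29 120 -> [0.1, 0.1, -18.0] [-26.6, 18.6, 25.1]
```

View pics/w7.png

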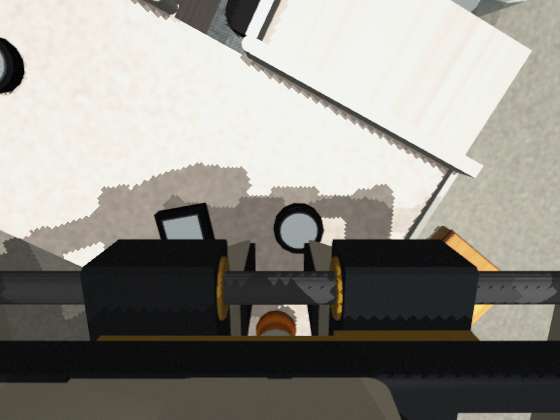

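View pics/s7.png

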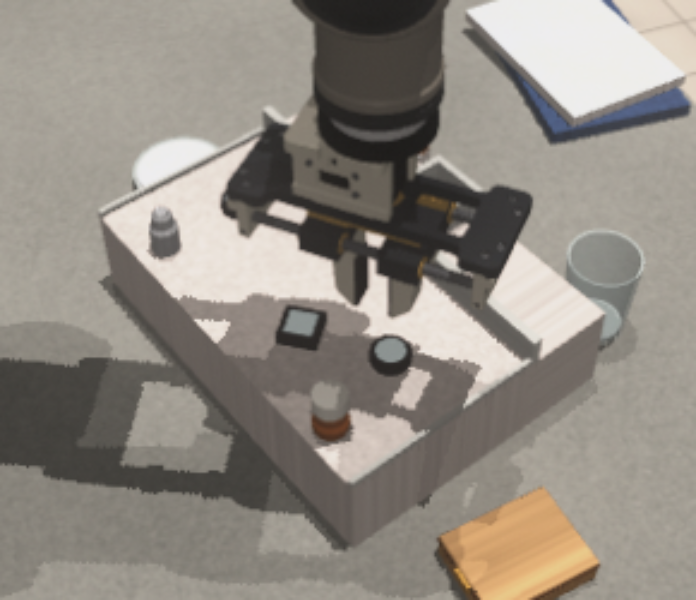

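>>> send_rows([
  [[0,0,-7,-12,10,0,0.5],[0,0,-14,-26,18,0,0.5],[0,0,-18,-26.5,18.5,0,0.5],[0,0,-18,-26.5,18.5,15,0.5],[0,0,-18,-26.5,18.5,15,0.5]],
])

```text
time: 6.42
tool_pos: [549.7, -228.2, 127.7]
tcp_rot: [-3.138, -0.0, 1.097]
contact_force: [-0.1, -0.4, -1.4]
grip_width: 23.2
```

Run:
```python
from h import *
where()
cv2.imwrite("pics/w8.png",capture("wrist")[:,:,::-1])
c=goto((-7.5,-98.3),45,29,84)
for d in place_of("lens0","wrist"): print(np.round(d["location"],1),round(d["conf"],2),todeck(ray("wrist",d["location"],80)))
```

```text
6.42 [ -26.  -113.6] 127.7 hd 44.9 23.2 [-0.1 -0.4 -1.4]
(-7.5, -98.3) 45 29 84 -> [-0.2, -0.0, -0.1] [-5.3, 2.1, 44.6]
[190.1 281.6] 0.95 [ -7.22731261 -98.08775986]
```

View pics/w8.png

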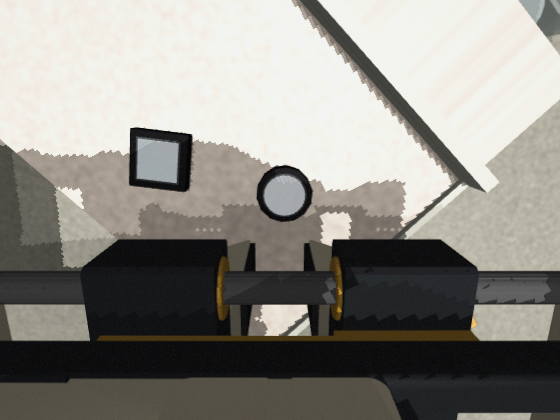

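>>> send_rows([
  [[0,0,0,-5,2,15,0.5],[0,0,0,-5,2,32,0.5],[0,0,0,-5,2,42,0.5],[0,0,0,-5,2,44,0.5],[0,0,0,-5,2,44,0.5]],
])

```text
time: 6.93
tool_pos: [550.4, -234.0, 85.5]
tcp_rot: [-3.14, -0.0, 1.099]
contact_force: [0.3, 0.5, 0.9]
grip_width: 23.3
```

Run:
```python
from h import *
where()
print("push 1")
for d,h in [((0,-91),45),((8,-83),45),((16,-75),45),((24,-67),47),((27,-63),54)]: goto(d,h,21.5,84)
```

```text
6.93 [ -27.  -119.4] 85.5 hd 45.0 23.3 [0.3 0.5 0.9]
push 1
(0, -91) 45 21.5 84 -> [-0.1, -0.0, 0.0] [17.7, -1.0, 1.5]
(8, -83) 45 21.5 84 -> [-0.1, -0.0, 0.0] [29.0, -1.0, 1.5]
(16, -75) 45 21.5 84 -> [-0.1, -0.0, 0.0] [40.3, -1.0, 1.5]
(24, -67) 47 21.5 84 -> [-0.1, -0.0, -2.0] [51.6, -0.2, 1.5]
(27, -63) 54 21.5 84 -> [-0.1, -0.0, -9.0] [56.8, 1.7, 1.5]
```

>>> send_rows([
  [[0,0,0,12,-1,1.5,0.5],[0,0,0,25,-1,1.5,0.5],[0,0,0,38,-1,1.5,0.5],[0,0,-2,50,0,1.5,0.5],[0,0,-9,57,1.7,1.5,0.5]],
])

```text
time: 7.35
tool_pos: [579.2, -182.1, 84.8]
tcp_rot: [3.141, -0.0, 1.261]
contact_force: [-0.7, -0.2, 0.9]
grip_width: 23.0
```

Run:
```python
from h import *
where()
print("push 2")
im=capture("wrist");cv2.imwrite("pics/w9.png",im[:,:,::-1])
for d,h in [((28,-60),60),((29,-57),67),((30,-53),74),((30,-48),81),((30,-42),88)]: goto(d,h,21.5,84)
for d in place_of("lens0","wrist"): print(np.round(d["location"],1),round(d["conf"],2),todeck(ray("wrist",d["location"],80)))
```

```text
7.35 [ 16.4 -78.9] 84.8 hd 54.3 23.0 [-0.7 -0.2  0.9]
push 2
(28, -60) 60 21.5 84 -> [0.1, -0.0, -5.0] [-0.0, 0.1, 0.8]
(29, -57) 67 21.5 84 -> [0.1, -0.0, -12.0] [3.4, 1.8, 0.8]
(30, -53) 74 21.5 84 -> [0.1, -0.0, -19.0] [8.0, 2.9, 0.8]
(30, -48) 81 21.5 84 -> [0.1, -0.0, -26.0] [13.1, 2.4, 0.8]
(30, -42) 88 21.5 84 -> [0.1, -0.0, -33.0] [19.3, 1.3, 0.8]
[218.  275.3] 0.89 [ 26.15331597 -62.1071491 ]
[ 33.6 321.4] 0.78 [88.94050013 -8.15540965]
```

View pics/w9.png

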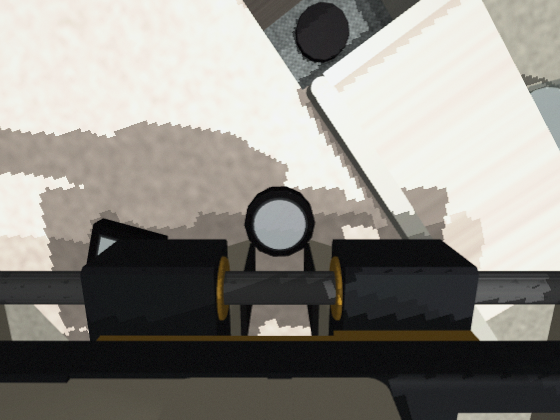

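>>> send_rows([
  [[0,0,-5,2,0.5,0.5,0.5],[0,0,-12,5,2,0.5,0.5],[0,0,-19,9,3,0.5,0.5],[0,0,-26,14,2.5,0.5,0.5],[0,0,-33,20,1.5,0.5,0.5]],
])

```text
time: 7.87
tool_pos: [585.8, -165.8, 83.9]
tcp_rot: [3.141, 0.0, 1.836]
contact_force: [-0.1, -0.4, -0.3]
grip_width: 23.1
```

Run:
```python
from h import *
where()
print("push 3")
im=capture("wrist");cv2.imwrite("pics/w10.png",im[:,:,::-1])
for d,h in [((30,-30),87),((30.5,-18),83),((31,-9),76),((32,-4),69),((33,-1),62)]: goto(d,h,21.5,84)
```

```text
7.87 [ 27.7 -65.4] 83.9 hd 87.2 23.1 [-0.1 -0.4 -0.3]
push 3
(30, -30) 87 21.5 84 -> [0.0, -0.0, 0.7] [12.8, 0.3, -0.1]
(30.5, -18) 83 21.5 84 -> [0.0, -0.0, 4.7] [24.8, -1.2, -0.1]
(31, -9) 76 21.5 84 -> [0.0, -0.0, 11.7] [34.2, -3.7, -0.1]
(32, -4) 69 21.5 84 -> [0.0, -0.0, 18.7] [40.0, -5.4, -0.1]
(33, -1) 62 21.5 84 -> [0.0, -0.0, 25.7] [44.0, -7.0, -0.1]
```

View pics/w10.png

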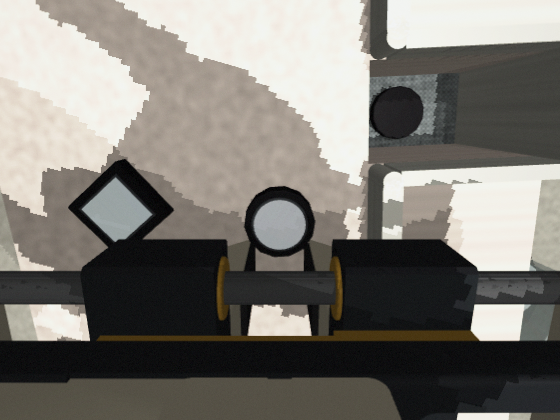

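>>> send_rows([
  [[0,0,1,13,0,0,0.5],[0,0,5,25,-1,0,0.5],[0,0,12,34,-3.5,0,0.5],[0,0,19,40,-5.5,0,0.5],[0,0,26,44,-7,0,0.5]],
])

```text
time: 8.33
tool_pos: [567.2, -124.5, 83.9]
tcp_rot: [-3.142, 0.0, 1.368]
contact_force: [-0.4, 0.3, 0.3]
grip_width: 22.9
```

Run:
```python
from h import *
where()
print("push 4")
im=capture("wrist");cv2.imwrite("pics/w11.png",im[:,:,::-1])
for d,h in [((33.5,0),55),((34,0),48),((34.5,0),41),((35,0),34),((35.5,0),27)]: goto(d,h,21.5,84)
```

```text
8.33 [ 22.7 -20.4] 83.9 hd 60.4 22.9 [-0.4  0.3  0.3]
push 4
(33.5, 0) 55 21.5 84 -> [-0.0, -0.0, 5.0] [1.3, -2.3, -0.1]
(34, 0) 48 21.5 84 -> [-0.0, -0.0, 12.0] [1.9, -4.5, -0.1]
(34.5, 0) 41 21.5 84 -> [-0.0, -0.0, 19.0] [2.9, -6.6, -0.1]
(35, 0) 34 21.5 84 -> [-0.0, -0.0, 26.0] [4.1, -8.5, -0.1]
(35.5, 0) 27 21.5 84 -> [-0.0, -0.0, 33.0] [5.7, -10.4, -0.1]
```

View pics/w11.png

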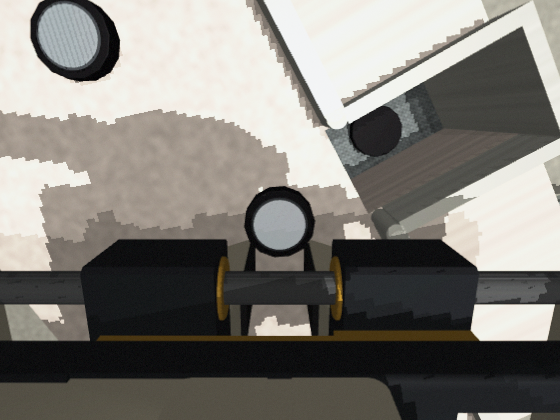

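>>> send_rows([
  [[0,0,5,1.3,-2.3,0,0.5],[0,0,12,2,-4.5,0,0.5],[0,0,19,3,-6.6,0,0.5],[0,0,26,4.2,-8.5,0,0.5],[0,0,33,5.8,-10.4,0,0.5]],
])

```text
time: 8.8
tool_pos: [558.4, -117.7, 83.9]
tcp_rot: [3.141, -0.0, 0.796]
contact_force: [-0.4, 0.8, -0.6]
grip_width: 22.7
```

Run:
```python
from h import *
where()
print("push 5")
for d,h in [((36.5,0),20),((38,0),13),((41,0),6),((45,0),0),((45,0),0)]: goto(d,h,21.5,84)
```

```text
8.8 [ 16.4 -11.2] 83.9 hd 27.6 22.7 [-0.4  0.8 -0.6]
push 5
(36.5, 0) 20 21.5 84 -> [0.0, -0.0, 7.6] [1.7, -3.5, -0.1]
(38, 0) 13 21.5 84 -> [0.0, -0.0, 14.6] [3.5, -5.4, -0.1]
(41, 0) 6 21.5 84 -> [0.0, -0.0, 21.6] [7.0, -6.5, -0.1]
(45, 0) 0 21.5 84 -> [0.0, -0.0, 27.6] [11.5, -6.7, -0.1]
(45, 0) 0 21.5 84 -> [0.0, -0.0, 27.6] [11.5, -6.7, -0.1]
```

>>> send_rows([
  [[0,0,7,1.7,-3.5,0,0.5],[0,0,14,3.5,-5.4,0,0.5],[0,0,21,7,-6.5,0,0.5],[0,0,27.5,11.5,-6.7,0,0.5],[0,0,27.5,11.5,-6.7,0,0.5]],
])

```text
time: 9.22
tool_pos: [562.0, -104.4, 83.9]
tcp_rot: [3.141, -0.001, 0.318]
contact_force: [-0.8, 0.0, 1.0]
grip_width: 22.9
```

Run:
```python
from h import *
where()
im=capture("wrist");cv2.imwrite("pics/w12.png",im[:,:,::-1])
goto((78.5,0),0,21.5,84)
```

```text
9.22 [24.   0.4] 83.9 hd 0.3 22.9 [-0.8  0.   1. ]
(78.5, 0) 0 21.5 84 -> [0.0, -0.0, 0.6] [33.3, 0.5, -0.1]
```

View pics/w12.png

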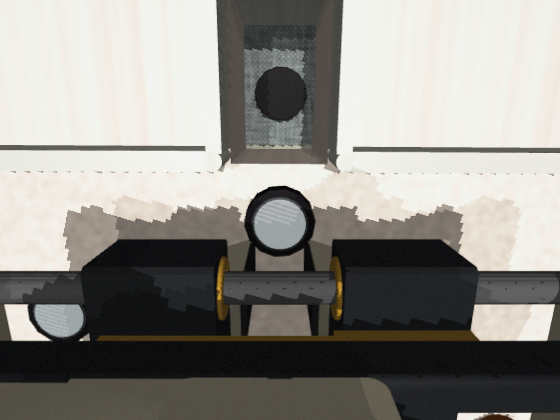

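>>> send_rows([
  [[0,0,0.5,8,0.3,0,0.5],[0,0,0.5,17,0.5,0,0.5],[0,0,0.5,26,0.5,0,0.5],[0,0,0.5,33,0.5,0,0.5],[0,0,0.5,33,0.5,0,0.5]],
])

```text
time: 9.68
tool_pos: [594.7, -94.1, 83.7]
tcp_rot: [3.141, -0.001, 0.316]
contact_force: [-0.1, 0.3, -0.4]
grip_width: 22.8
```

Run:
```python
from h import *
where()
cv2.imwrite("pics/w13.png",capture("wrist")[:,:,::-1])
goto((-2,103),-45,29,145)
```

```text
9.68 [58.2  0. ] 83.7 hd 0.1 22.8 [-0.1  0.3 -0.4]
(-2, 103) -45 29 145 -> [0.0, -0.0, 45.1] [-79.5, -123.5, -61.5]
```

View pics/w13.png

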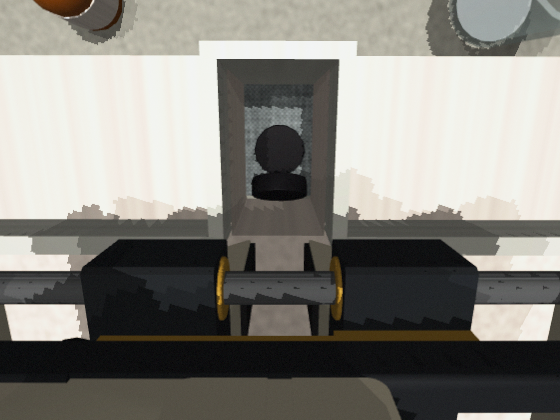

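>>> send_rows([
  [[0,0,0,-4,0,-30,0.5],[0,0,7,-8,-5,-62,0.5],[0,0,14,-25,-30,-62,0.5],[0,0,21,-45,-58,-62,0.5],[0,0,28,-62,-90,-62,0.5]],
])

```text
time: 10.15
tool_pos: [505.0, -28.3, 146.0]
tcp_rot: [3.141, -0.001, -0.182]
contact_force: [0.3, 0.4, 1.1]
grip_width: 23.1
```

Run:
```python
from h import *
where()
cv2.imwrite("pics/w14.png",capture("wrist")[:,:,::-1])
goto((-2,103),-45,29,130)
```

```text
10.15 [-6.8 90.3] 146.0 hd -28.4 23.1 [0.3 0.4 1.1]
(-2, 103) -45 29 130 -> [-0.0, 0.5, 16.2] [-22.5, -17.9, 15.2]
```

View pics/w14.png

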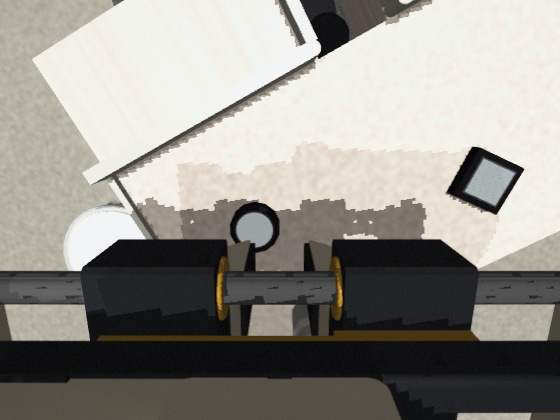

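>>> send_rows([
  [[0,0,7,-10,-9,0,0.5],[0,0,14,-20,-17,0,0.5],[0,0,16.5,-22.5,-18,0,0.5],[0,0,16.5,-22.5,-18,10,0.5],[0,0,16.5,-22.5,-18,15,0.5]],
])

```text
time: 10.62
tool_pos: [486.8, -6.4, 130.4]
tcp_rot: [3.141, 0.0, -0.461]
contact_force: [-0.5, 0.7, -0.8]
grip_width: 22.7
```

Run:
```python
from h import *
where()
cv2.imwrite("pics/w15.png",capture("wrist")[:,:,::-1])
goto((-2,103),-45,29,84)
for d in place_of("lens0","wrist"): print(np.round(d["location"],1),round(d["conf"],2),todeck(ray("wrist",d["location"],80)))
```

```text
10.62 [-17.4 116.8] 130.4 hd -44.4 22.7 [-0.5  0.7 -0.8]
(-2, 103) -45 29 84 -> [0.0, 0.1, 0.6] [-7.9, -1.5, 45.5]
[196.8 275.7] 0.85 [ -2.20911363 103.64884957]
```

View pics/w15.png

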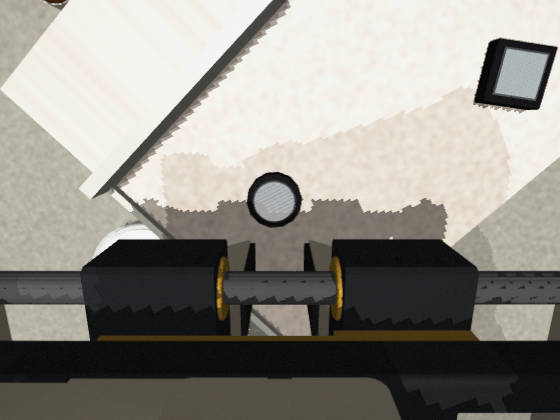

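>>> send_rows([
  [[0,0,0.5,-8,-2,10,0.5],[0,0,0.5,-8,-2,28,0.5],[0,0,0.5,-8,-2,42,0.5],[0,0,0.5,-8,-2,45.5,0.5],[0,0,0.5,-8,-2,45.5,0.5]],
])

```text
time: 11.13
tool_pos: [480.4, -1.3, 84.6]
tcp_rot: [3.141, 0.002, -0.471]
contact_force: [-0.7, -0.6, -0.5]
grip_width: 23.0
```

Run:
```python
from h import *
where()
for d,h in [((6,95),-45),((14,87),-45),((22,79),-45),((28,72),-48),((30,67),-55)]: goto(d,h,21.5,84)
```

```text
11.13 [-21.8 123.6] 84.6 hd -45.0 23.0 [-0.7 -0.6 -0.5]
(6, 95) -45 21.5 84 -> [0.0, 0.1, 0.0] [18.4, 0.5, 0.5]
(14, 87) -45 21.5 84 -> [0.0, 0.1, 0.0] [29.7, 0.6, 0.5]
(22, 79) -45 21.5 84 -> [0.0, 0.1, 0.0] [41.0, 0.6, 0.5]
(28, 72) -48 21.5 84 -> [0.0, 0.1, 3.0] [50.2, 0.1, 0.5]
(30, 67) -55 21.5 84 -> [0.0, 0.1, 10.0] [55.5, -0.3, 0.5]
```

>>> send_rows([
  [[0,0,0,13,0.5,0.5,0.5],[0,0,0,26,0.5,0.5,0.5],[0,0,0,39,0.5,0.5,0.5],[0,0,3,50,0,0.5,0.5],[0,0,10,55.5,-0.5,0.5,0.5]],
])

```text
time: 11.55
tool_pos: [532.5, -26.8, 86.0]
tcp_rot: [-3.14, -0.003, -0.648]
contact_force: [0.1, 0.5, 0.5]
grip_width: 23.1
```

Run:
```python
from h import *
where()
cv2.imwrite("pics/w16.png",capture("wrist")[:,:,::-1])
for d,h in [((30.5,65),-61),((31,62),-68),((31,57),-75),((31,52),-82),((31,45),-88)]: goto(d,h,21.5,84)
```

```text
11.55 [19.9 83.2] 86.0 hd -55.1 23.1 [0.1 0.5 0.5]
(30.5, 65) -61 21.5 84 -> [-0.1, -0.2, 5.3] [-0.9, -0.4, 1.9]
(31, 62) -68 21.5 84 -> [-0.1, -0.2, 12.3] [2.3, -1.7, 2.0]
(31, 57) -75 21.5 84 -> [-0.1, -0.2, 19.3] [7.1, -1.4, 2.0]
(31, 52) -82 21.5 84 -> [-0.1, -0.2, 26.3] [12.3, -1.0, 2.0]
(31, 45) -88 21.5 84 -> [-0.1, -0.1, 32.3] [19.2, 1.0, 2.0]
```

View pics/w16.png

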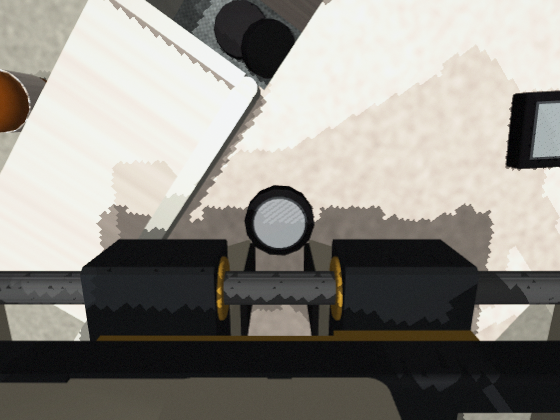

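>>> send_rows([
  [[0,0,5,1,-0.5,1,0.5],[0,0,12,4,-1.7,1,0.5],[0,0,19,8,-1.4,1,0.5],[0,0,26,13,-1,1,0.5],[0,0,32,20,1,1,0.5]],
])

```text
time: 12.02
tool_pos: [546.2, -38.6, 84.7]
tcp_rot: [-3.141, -0.0, -1.207]
contact_force: [0.1, -0.4, -0.4]
grip_width: 22.8
```

Run:
```python
from h import *
where()
cv2.imwrite("pics/w17.png",capture("wrist")[:,:,::-1])
for d,h in [((31,33),-87),((31.5,20),-83),((32,10),-76),((33,4),-69),((34,1),-62)]: goto(d,h,21.5,84)
```

```text
12.02 [29.2 67.8] 84.7 hd -87.1 22.8 [ 0.1 -0.4 -0.4]
(31, 33) -87 21.5 84 -> [-0.1, -0.1, -0.5] [11.8, 0.5, 0.8]
(31.5, 20) -83 21.5 84 -> [-0.1, -0.1, -4.5] [24.9, 2.0, 0.8]
(32, 10) -76 21.5 84 -> [-0.1, -0.1, -11.5] [35.3, 4.6, 0.8]
(33, 4) -69 21.5 84 -> [-0.1, -0.1, -18.5] [42.0, 6.4, 0.8]
(34, 1) -62 21.5 84 -> [-0.1, -0.1, -25.5] [46.0, 7.9, 0.8]
```

View pics/w17.png

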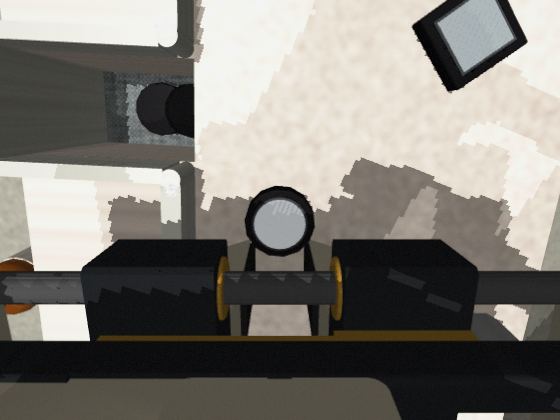

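>>> send_rows([
  [[0,0,0,12,0.5,0.5,0.5],[0,0,-4.5,25,2,0.5,0.5],[0,0,-11.5,35,4.5,0.5,0.5],[0,0,-18.5,42,6.4,0.5,0.5],[0,0,-25.5,46,8,0.5,0.5]],
])

```text
time: 12.48
tool_pos: [555.2, -86.0, 83.7]
tcp_rot: [-3.141, -0.001, -0.748]
contact_force: [0.2, 0.1, 1.6]
grip_width: 23.0
```

Run:
```python
from h import *
where()
cv2.imwrite("pics/w18.png",capture("wrist")[:,:,::-1])
for d,h in [((34.5,0),-55),((35,0),-48),((35.5,0),-41),((36,0),-34),((36.5,0),-27)]: goto(d,h,21.5,84)
```

```text
12.48 [23.2 19.9] 83.7 hd -60.8 23.0 [0.2 0.1 1.6]
(34.5, 0) -55 21.5 84 -> [0.0, -0.1, -5.4] [1.3, 1.7, -0.3]
(35, 0) -48 21.5 84 -> [0.0, -0.1, -12.4] [2.0, 3.8, -0.3]
(35.5, 0) -41 21.5 84 -> [0.0, -0.1, -19.4] [2.9, 5.9, -0.3]
(36, 0) -34 21.5 84 -> [0.0, -0.1, -26.4] [4.2, 7.9, -0.3]
(36.5, 0) -27 21.5 84 -> [0.0, -0.0, -33.4] [5.8, 9.7, -0.3]
```

View pics/w18.png

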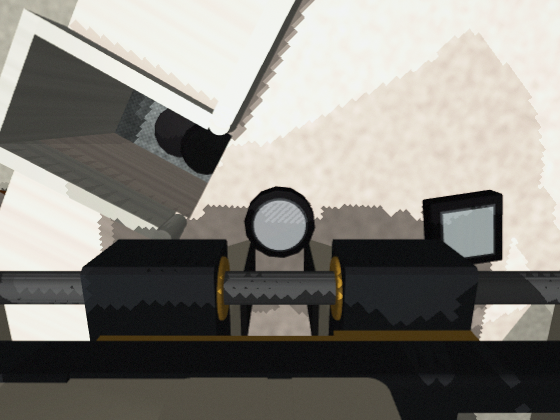

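>>> send_rows([
  [[0,0,-5.5,1.5,1.7,0,0.5],[0,0,-12.5,2.2,3.8,0,0.5],[0,0,-19.5,3,5.9,0,0.5],[0,0,-26.5,4.3,7.9,0,0.5],[0,0,-33.5,6,9.7,0,0.5]],
])

```text
time: 12.95
tool_pos: [552.5, -96.0, 83.6]
tcp_rot: [3.142, -0.0, -0.167]
contact_force: [0.5, -0.2, 0.4]
grip_width: 23.0
```

Run:
```python
from h import *
where()
for d,h in [((37.5,0),-20),((39,0),-13),((42,0),-6),((46,0),0)]: goto(d,h,21.5,84)
```

```text
12.95 [17.5 11.2] 83.6 hd -27.5 23.0 [ 0.5 -0.2  0.4]
(37.5, 0) -20 21.5 84 -> [0.0, -0.0, -7.5] [1.6, 3.5, -0.4]
(39, 0) -13 21.5 84 -> [0.0, -0.0, -14.5] [3.4, 5.4, -0.4]
(42, 0) -6 21.5 84 -> [0.0, -0.0, -21.5] [6.9, 6.5, -0.4]
(46, 0) 0 21.5 84 -> [0.0, -0.0, -27.5] [11.4, 6.7, -0.4]
```

>>> send_rows([
  [[0,0,-7,1.7,3.5,0,0.5],[0,0,-14,3.5,5.4,0,0.5],[0,0,-21,7,6.5,0,0.5],[0,0,-27.5,11.5,6.7,0,0.5],[0,0,-27.5,11.5,6.7,0,0.5]],
])

```text
time: 13.37
tool_pos: [563.4, -104.8, 83.6]
tcp_rot: [3.141, -0.001, 0.31]
contact_force: [-0.8, -0.4, 0.1]
grip_width: 22.8
```

Run:
```python
from h import *
where()
im=capture("wrist");cv2.imwrite("pics/w19.png",im[:,:,::-1])
goto((78.5,0),0,21.5,84)
```

```text
13.37 [25.2 -0.5] 83.6 hd -0.2 22.8 [-0.8 -0.4  0.1]
(78.5, 0) 0 21.5 84 -> [0.0, -0.0, -0.5] [32.2, -0.5, -0.5]
```

View pics/w19.png

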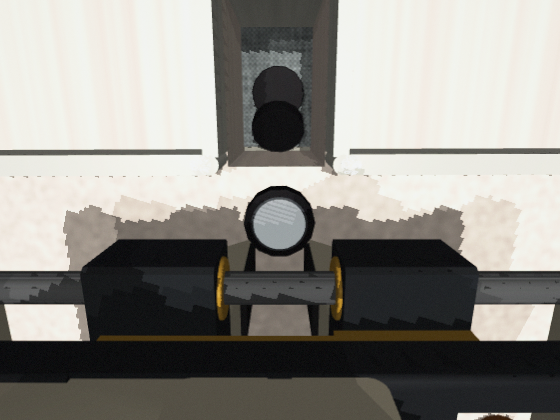

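>>> send_rows([
  [[0,0,0,8,-0.5,0,0.5],[0,0,0,17,-0.5,0,0.5],[0,0,0,26,-0.5,0,0.5],[0,0,0,33,-0.5,0,0.5],[0,0,0,33,-0.5,0,0.5]],
])

```text
time: 13.83
tool_pos: [595.0, -93.5, 83.1]
tcp_rot: [3.141, 0.0, 0.306]
contact_force: [0.2, -0.0, 0.2]
grip_width: 23.2
```

>>> send_rows([
  [[0,0,0,-3,0,0,0.5],[0,0,0,-3,0,-30,0.5],[0,0,0,-15,0,-60,0.5],[0,0,0,-35,0,-90,0.5],[0,0,0,-35,0,-120,0.5]],
])

```text
time: 14.25
tool_pos: [557.8, -104.9, 204.1]
tcp_rot: [-3.14, 0.002, 0.304]
contact_force: [1.6, 0.6, -0.3]
grip_width: 23.0
```

>>> send_rows([
  [[0,0,0,0,0,0,0.5],[0,0,0,0,0,0,0.5],[0,0,0,0,0,0,0.5],[0,0,0,0,0,0,0.5],[0,0,0,0,0,0,0.5]],
])

```text
time: 14.67
tool_pos: [560.2, -104.2, 201.7]
tcp_rot: [-3.14, 0.002, 0.306]
contact_force: [0.1, -0.5, -0.3]
grip_width: 23.2
```

Run:
```python
from h import *
where()
im=capture("wrist");cv2.imwrite("pics/w20.png",im[:,:,::-1])
s=capture("side")[150:400,130:420,::-1];cv2.imwrite("pics/s20.png",cv2.resize(s,None,fx=2.4,fy=2.4))
```

```text
14.67 [22.3  1.1] 201.7 hd -0.5 23.2 [ 0.1 -0.5 -0.3]
```

View pics/w20.png

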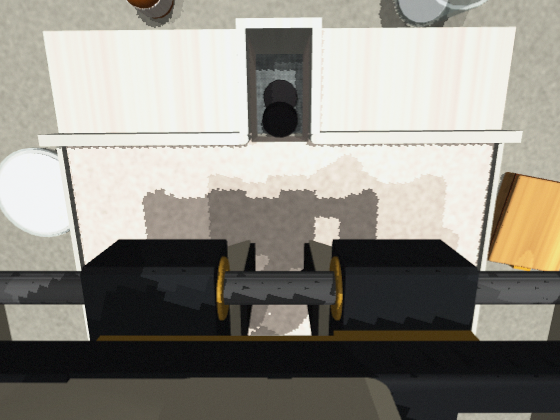

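View pics/s20.png

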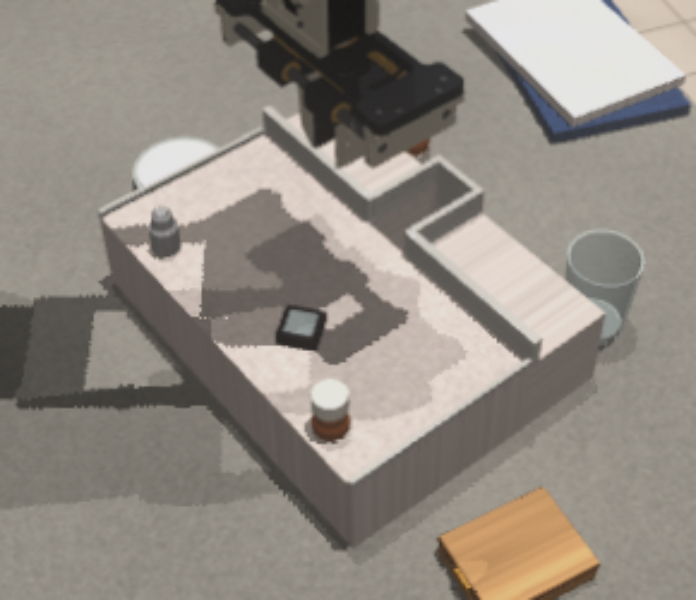

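>>> send_rows([
  [[0,0,0,8,0,0,0.5],[0,0,0,16,0,0,0.5],[0,0,0,24,0,0,0.5],[0,0,0,24,0,0,0.5],[0,0,0,24,0,0,0.5]],
])

```text
time: 15.18
tool_pos: [584.1, -96.9, 202.9]
tcp_rot: [-3.141, 0.0, 0.306]
contact_force: [0.9, 0.8, -0.4]
grip_width: 23.0
```

Run:
```python
from h import *
where()
im=capture("wrist")
for r in place_of("lens0","wrist"): print(r["conf"],r["location"],todeck(ray("wrist",r["location"],6)),todeck(ray("wrist",r["location"],25)))
s=im[20:230,180:380].astype(float)*2.5; cv2.imwrite("pics/w21.png",cv2.resize(np.clip(s,0,255).astype(np.uint8)[:,:,::-1],None,fx=2.8,fy=2.8))
```

```text
15.18 [47.3  0.7] 202.9 hd -0.4 23.0 [ 0.9  0.8 -0.4]
0.98 [152.6, 278.7] [78.38537404  0.54616938] [80.25018192  0.49508221]
0.66 [124.2, 279.3] [105.75067419  -0.26756381] [106.1519334   -0.27513096]
```

View pics/w21.png

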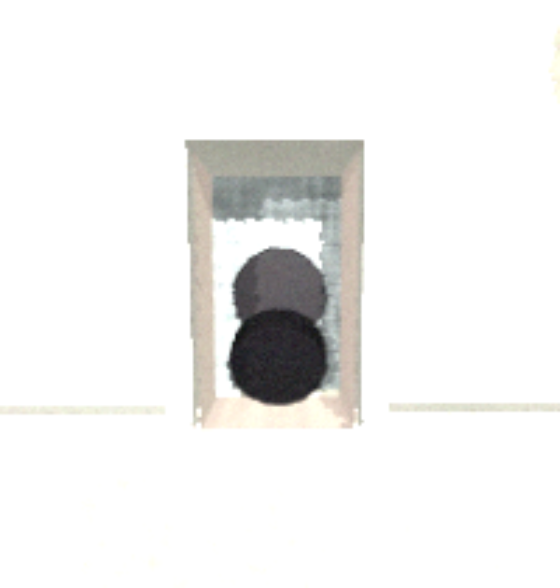

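Run:
```python
from h import *
print(todeck(ray("wrist",(147,279.6),30)))
print(close_job())
```

```text
[85.84546513 -0.38885398]
the job is handed in; nothing more can be done
None
```

I swept all three lens mounts through the gate into the slot, one at a time, and handed the job in at about 15 s of the 72 s allowed. The fingers were held about 23 mm apart as a cradle, and nothing was lifted.

**Slot:** The last pictures show no lens mounts left on the deck. Two discs are visible in the slot, at about x = 106 mm and x = 86 mm in the deck frame, both at y ≈ 0. The near one appears to be two mounts stacked. The third mount is therefore inferred from the empty deck and the push, not seen separately. I did not measure speeds; the picture was taken just over 1 s after the last drop.

**Other things:** In the last side picture the filter holder, objective, jar and slide box look where they began, as does the beaker. The dish and dropper are only partly in view. I did not re-measure any of these positions. The fingers were about 120 mm above the deck and touching nothing. The measured forces stayed within about 2 N throughout.

**Disagreement:** In the first look, positions from the scene camera were 10 to 30 mm off from the other two cameras. I used the side and wrist cameras instead; these agreed to within a few mm for the lens mounts and the gate.

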